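# Open the fluorometer for the next cuvette

### The job

Get the small fluorometer ready for its next sample: first push the orange shutter slider fully closed, towards the hinge end, so that no room light reaches the detector, then press the blue release tab so that the white lid springs up, and push the lid right back until it rests against its stop, finishing with the tab let go. Do it all with the fingertips: grasp and lift nothing, do not shove the fluorometer, leave the cuvette in its seat and do not disturb the things standing around.

Things in the scene. Friction and masses are not known exactly. Their poses are not given: they have to be found in the camera images.
- fluorometer: compact bench fluorometer, loose on rubber feet, 1.8 kg (a hard push shifts it). Origin under it on the table; x axis from the release tab (front) to the lid hinge (rear), y left, z up. Base plate x -67..67, y -64..72, top z 14 mm. Black sample chamber x -12..48, y -1..65, top z 74; a finned light source sticks out to its left to y 89
- tab_pad (a point): middle of the top face of the blue release tab, at rest at (-46, 32, 57) mm in the fluorometer's frame; press it straight down. The pad is 40 mm long in x, 40 wide, 6 thick, nothing below it. Just behind it (x -26) an upright blue hook arm rises to z 87.5 and holds the lid's lip; when pressed, its top swings 8 mm forward (-x)
- release_tab (a joint): angle of the tab about a pivot lying across at x -22, z 48 mm: 0 at rest, 0.22 fully pressed; the hook lets go of the lid at about 0.14 (4 mm down at the middle of the pad). Spring return: about 2.5 N to start, 5 N fully down at the middle of the pad
- lid (a joint): opening angle of the lid in rad: 0 shut and latched; thrown up by a spring plunger to about 0.75 when the tab is pressed; 1.75 against its stop, leaning back just past upright. From about 1.3 on it stays where it is left, below that it may fall back to 0.75. Pushing takes about 0.5 N at the lip
- lid_hinge (a point): middle of the lid's hinge axis, on the fluorometer at (50, 32, 75.5) mm in its frame; the axis lies along the fluorometer's y, the lid opens upwards and backwards
- lid_lip (a point): front end of the steel lip on the lid's front edge, 70 mm from the hinge axis; lip 36 mm wide, 10 long, 5.5 thick. The white lid behind it is 60 x 68 x 11 mm, its underside in the plane of the hinge axis; when the lid is up its underside faces the front and can be pushed anywhere
- shutter_knob (a point): middle of the top of the orange slider knob, 12 mm long in the fluorometer's x, 18 in y, 16 high; at (-3, -33, 74.5) mm in the fluorometer's frame when open, (19, -33, 74.5) when closed. It runs on the white detector housing right of the chamber: x -30..54, y -56..-2, flat top z 58.5. The lid's edge is 22 mm to the knob's left
- shutter (a joint): position of the shutter slider in m: 0 open (toward the tab side), 0.022 fully closed (toward the hinge side, the fluorometer's +x); friction about 1.5 N, stays where it is left
- cuvette: square glass cuvette 12.5 x 12.5 x 51 mm with white stopper, loose in the cuvette block inside the chamber; origin in the middle of its underside, seated at (12, 32, 19) mm in the fluorometer's frame. Not to be handled
- cuvette_seat (a point): floor of the cuvette's seat in the fluorometer, where the cuvette's origin stands
- immersion_oil: amber dropper bottle 31 x 31 x 96 mm, loose, origin under its middle; bystander to the left
- lens_cleaner: white spray bottle with blue label, 36 x 36 x 132 mm, loose, origin under its middle; bystander to the left
- objective_case_20x: clear round objective case with black foot, 40 x 40 x 82 mm, loose, origin under its middle; bystander to the left
- filter_cube_1: black filter cube with green glass, 41 x 35 x 38 mm, loose, origin under its middle; bystander behind
- coverslip_box: small white box with blue lid, 31 x 31 x 20 mm, loose, origin under its middle; bystander behind

How it is judged:
On the way, in this order (a step that is already met when the one before it is completed fails the run):
1. the shutter slider is pushed fully closed while the lid is still shut (value of joint shutter above 0.019 m and value of joint lid below 0.05 rad), for 0.2 s.
2. the release tab is pressed and the lid springs up (value of joint release_tab above 0.08 rad and value of joint lid above 0.1 rad).
3. the lid is pushed back to its stop (value of joint lid above 1.6 rad), for 0.2 s.
At the end, for the whole second after the job is handed in: The lid rests at its stop (above 1.6 rad), the shutter is closed (above 19 mm of 22), the tab has sprung back (below 0.05 rad), the cuvette is within 6 mm of its seat, the fluorometer stands within 20 mm of where it was, at rest, and the bystanders are within 20 mm of where they were (value of joint lid above 1.6 rad and value of joint shutter above 0.019 m and value of joint release_tab below 0.05 rad and velocity of joint lid between -0.1 and 0.1 rad/s and distance between cuvette and cuvette_seat below 0.006 m and distance of each of fluorometer, immersion_oil, lens_cleaner, objective_case_20x, filter_cube_1, coverslip_box from where it was at the start of the episode below 0.02 m and linear speed of fluorometer below 0.02 m/s); the robot touches nothing.
It fails at once if the lid opens while the detector shutter is not closed (value of joint lid above 0.1 rad and value of joint shutter below 0.016 m).
It fails at once if the fluorometer is shoved more than 20 mm, lifted or tipped (distance of fluorometer from where it was at the start of the episode above 0.02 m or height (world z) of fluorometer above 0.008 m or angle between fluorometer's own z axis and vertical above 0.08 rad).
It fails at once if the cuvette is lifted out of its seat (distance between cuvette and cuvette_seat above 0.008 m).
It fails at once if a bystander is moved by more than 20 mm, lifted or knocked over (distance of any of immersion_oil, lens_cleaner, objective_case_20x, filter_cube_1, coverslip_box from where it was at the start of the episode above 0.02 m or angle between any of immersion_oil, lens_cleaner, objective_case_20x, filter_cube_1, coverslip_box's own z axis and vertical above 0.35 rad).
It also fails if it takes over 46 s, if anything falls off the work surface, if the arm or the gripper's body presses on something with over 40 N, if the wrist force passes 120 N, or if a joint passes its speed limit or range.

### The arm

A 7-joint arm with a two-finger parallel gripper is mounted at the origin on a cart in front of the work surface, level with it; the furniture and walls round the work are solid. World frame = base frame: x ahead of the robot, y to its left, z up, the work surface at z = 0. Lengths are in m, angles in rad, forces in N, time in s.
With the tool pointing down it reaches from about 0.4 to 0.85 m from the base axis. Payload 4.5 kg.
Tool frame: the origin (TCP) lies at the very end of the fingers, on their centre line; the grasp point (between the pads) lies 19 mm behind it (tcp_to_grasp is the z of the grasp point in the tool frame, in m); z points along the fingers, y is the line along which they close (so a half turn about z gives the same grasp; the last joint's range is limited). The gripper opens to 88 mm and grips with 3 to 60 N. Pads are 18 mm wide; open, the fingers measure 123 mm over their backs; the gripper's body (75 mm by 187 mm) begins 45 mm behind the grasp point.
Start: joints at [1.141, 0.689, -0.195, 1.565, 0.157, 0.902, -0.215], TCP at [0.28, -0.559, 0.239] pointing down, gripper open.
Joint ranges: [-3.01, 3.01], [-0.46, 2.08], [-1.47, 1.51], [0.13, 2.56], [-1, 4.14], [0.04, 2.09], [-2.66, 2.66]. Speed limits (rad/s): [2.57, 2.57, 3.14, 3.14, 3.14, 3.14, 3.14].

### API

Orientations are given as a unit quaternion [x, y, z, w].
In Python, from plant import * gives the robot as it stands. The module is installed in compiled form; this text tells all that it offers.
- The arm moves only by the shell command python3 -m jog 'ROWS' [OPENING] [FORCE]. ROWS is JSON, a list that holds one entry, the list of rows, each a list of 6 numbers: the shift along the tool's x, y, z in m, then the turn, a rotation vector about the tool's x, y, z in rad. In form: [[[dx, dy, dz, ax, ay, az], ...]]. A call has 1 to 12 rows; each row shifts and turns the commanded pose from where the row before left it, along the tool's axes as they then stand; what a row does not reach is not made up. A row lasts 1/8 s, in which the tool goes at most 62.5 mm and 10.7 degrees, less where a joint would pass 70% of its speed; a pose out of reach is approached as far as the arm can. A call with a gripper value outside its range is refused whole. OPENING is the finger opening in m, from 0 to 0.0881, set as the call begins (- or left out, the last holds). The fingers move at their own pace and stop on an object; FORCE is the grip in N (left out, the last holds). Time passes only in rows, so rows that do not move let the fingers close. It gives the time, the measured TCP pose, the force, the opening and the grip force at its end, in the units of the state.
- get_state(): the state, without advancing time (a new reading comes with each control period).
- snapshot(name): name is "side" or "top"; returns a dict with "frame" (420x560x3 uint8, red, green, blue), "mtx" (3x3 intrinsics, pixels), "xyz" and "orientation" of the camera in the world. Camera axes: x right, y down, z forward; pixel columns grow to the right and rows downward; lengths in m; the calibration is good to about 2 mm. A picture is of the moment at which its call begins. There is no depth.
- finish_job(): hands the job in; it is judged then, once.
The state is a dict: "clock": time; "q": joint angles; "qd": joint speeds; "joint_torque": joint torques, N m; "tool_pos": TCP position; "eef_rot": TCP orientation; "contact_force": force on the tool from outside, world axes, zero at the start; "moment": the same for the moment, N m; "opening": opening from 0.0 (shut) to 1.0 (fully open); "finger_force": force on a finger pad.
Only numpy, scipy, OpenCV 4.12 (cv2) and the standard library are available. Lean on these libraries where they do the work, as an engineer would, in place of code of your own. Each camera call takes 0.05 s, during which the arm holds its last target. There are 200 camera calls.

## Working session

There is one attempt and no reset: what is moved stays moved. The work goes in short steps, Python scripts to look and compute and a shell command to move; the robot and the scene stay as the last step left them, time stands still between calls to the robot, and variables do not carry over. Pictures are saved under pics/ and viewed, at most 12 in all, crops included, and the job is handed in when it is done.

```bash
mkdir -p pics; python3 - <<'E'
from plant import *
import cv2
for n in("side","top"):
    s=snapshot(n); cv2.imwrite(f"pics/{n}0.png",s["frame"][:,:,::-1]); print(n,s["mtx"],s["xyz"],s["orientation"])
s=get_state(); print(s["clock"],s["tool_pos"],s["eef_rot"],s["opening"])
E
```

```text
side [[425.17503573   0.         281.29281001]
 [  0.         425.17503573 212.99930225]
 [  0.           0.           1.        ]] [0.56315243 0.66933281 0.59201209] [ 0.01044263  0.88927619 -0.45711859 -0.01101837]
top [[450.52115852   0.         276.98476216]
 [  0.         450.52115852 207.62326921]
 [  0.           0.           1.        ]] [ 0.47642179 -0.02860965  0.93969319] [ 0.71299639 -0.69950197  0.02972705 -0.03807146]
0.1 [ 0.27928533 -0.55849863  0.23800784] [ 9.73228943e-01  2.29836383e-01 -2.43410729e-04 -7.76050168e-04] 0.9989374331419976
```

View pics/side0.png

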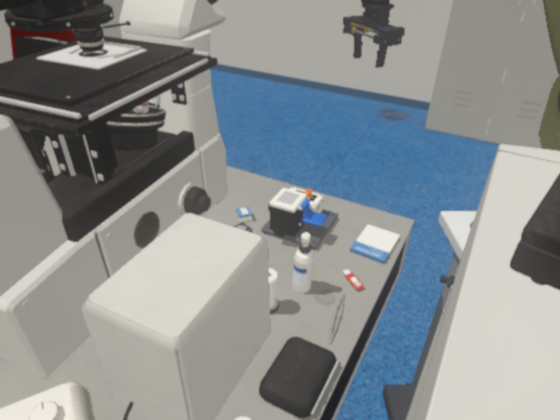

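View pics/top0.png

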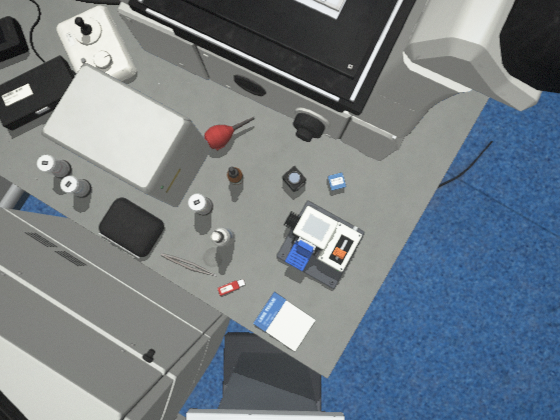

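The fluorometer appears at about (322,245) in the top view and (300,210) in the side view. The orange knob is at (340,253) in top. I'll enlarge both.

```bash
python3 - <<'E'
import cv2
a=cv2.imread("pics/top0.png")[190:300,265:385]; b=cv2.imread("pics/side0.png")[165:255,240:350]
cv2.imwrite("pics/c1.png",cv2.resize(a,None,fx=5,fy=5,interpolation=cv2.INTER_CUBIC))
cv2.imwrite("pics/c2.png",cv2.resize(b,None,fx=6,fy=6,interpolation=cv2.INTER_CUBIC))
E
```

```text
(no output)
```

View pics/c1.png

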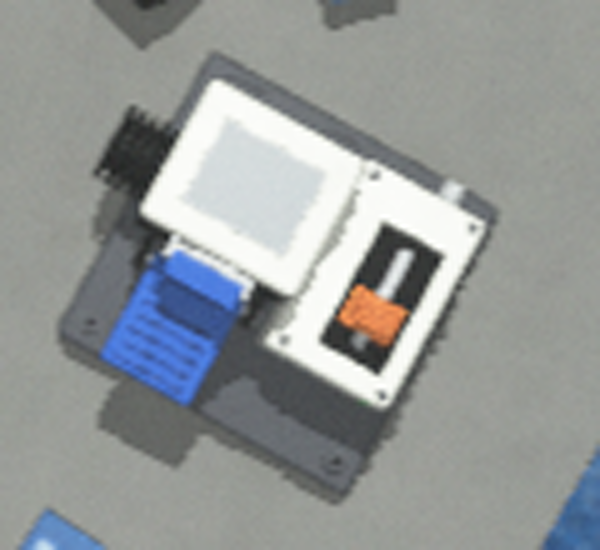

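View pics/c2.png

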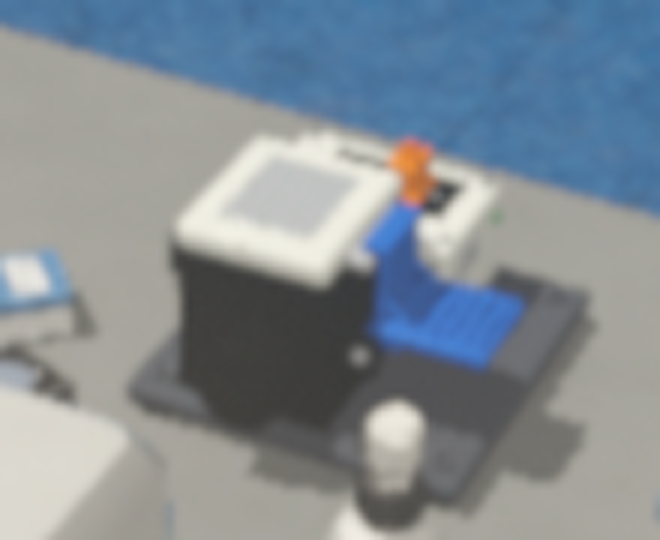

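```bash
cat > fit.py <<'E'
import numpy as np, cv2
from scipy.spatial.transform import Rotation as R
from scipy.optimize import least_squares
cams={"side":(425.175,281.293,212.999,[0.56315243,0.66933281,0.59201209],[0.01044263,0.88927619,-0.45711859,-0.01101837]),
"top":(450.521,276.985,207.623,[0.47642179,-0.02860965,0.93969319],[0.71299639,-0.69950197,0.02972705,-0.03807146])}
def proj(n,P):
    f,cx,cy,t,q=cams[n]; p=R.from_quat(q).inv().apply(np.atleast_2d(P)-t)
    return np.c_[f*p[:,0]/p[:,2]+cx,f*p[:,1]/p[:,2]+cy]
def world(v,P):
    c,s=np.cos(v[2]),np.sin(v[2]);P=np.atleast_2d(P)*1e-3
    return np.c_[v[0]+c*P[:,0]-s*P[:,1],v[1]+s*P[:,0]+c*P[:,1],P[:,2]]
E
python3 - <<'E'
from fit import *
T=[(67,72,14,213,55),(67,-64,14,497,210),(-67,-64,14,342,503),(-67,72,14,62,335),(-10,66,86.5,140,212),(-10,-2,86.5,297,297),(50,66,86.5,213,80),(-30,-56,58.5,388,410),(54,-56,58.5,492,222),(-30,-2,58.5,265,343),(-3,-33,74.5,375,310),(-66,52,57,102,355),(-66,12,57,190,403)]
S=[(-67,72,14,455,505),(67,72,14,132,388),(-67,-64,14,590,292),(-66,52,57,487,365),(-66,12,57,525,297),(-30,-56,58.5,497,187),(-10,66,86.5,325,262),(50,66,86.5,180,228)]
T=np.array(T,float);S=np.array(S,float)
tp=(T[:,3:]-2)/5+[265,190]; sp=(S[:,3:]-2.5)/6+[240,165]
def res(v): return np.r_[proj("top",world(v,T[:,:3]))-tp,proj("side",world(v,S[:,:3]))-sp]
best=min((least_squares(lambda v:res(v).ravel(),[.55,-.1,y],loss="soft_l1") for y in np.arange(-3,3.1,1)),key=lambda r:r.cost)
v=best.x; print(v,np.degrees(v[2])); print(res(v).round(1))
for n,p in dict(knob=(-3,-33,74.5),knobclosed=(19,-33,74.5),tab=(-46,32,57),hinge=(50,32,75.5),lip=(-20,32,77)).items(): print(n,world(v,p).round(4))
E
```

```text
[ 0.49063544 -0.11065438 -0.48444937] -27.756904356746194
[[-0.4 -1.1]
 [ 1.2 -0.4]
 [ 1.3 -1. ]
 [-1.5 -0. ]
 [-0.3  0.1]
 [-0.   0.5]
 [ 0.2 -1.2]
 [ 0.1  0.6]
 [-0.4  0.1]
 [ 0.1  0.4]
 [-0.2  2.6]
 [-0.6  0.8]
 [-0.1  1.2]
 [ 0.4 -2.2]
 [-1.7 -0.3]
 [ 0.  -0.2]
 [-0.5 -0.4]
 [ 0.1  0.9]
 [ 0.8 -0.9]
 [-0.4  1.6]
 [-1.9 -0.1]]
knob [[ 0.4726 -0.1385  0.0745]]
knobclosed [[ 0.4921 -0.1487  0.0745]]
tab [[ 0.4648 -0.0609  0.057 ]]
hinge [[ 0.5498 -0.1056  0.0755]]
lip [[ 0.4878 -0.073   0.077 ]]
```

```bash
cat >> fit.py <<'E'
V=np.array([0.49063544,-0.11065438,-0.48444937])
def ray(n,u,v,z):
    f,cx,cy,t,q=cams[n]; d=R.from_quat(q).apply([(u-cx)/f,(v-cy)/f,1]); return np.array(t)+d*(z-t[2])/d[2]
def fl(P): # world->fluor mm
    d=np.array(P[:2])-V[:2]; c,s=np.cos(V[2]),np.sin(V[2]); return np.array([c*d[0]+s*d[1],-s*d[0]+c*d[1]])*1e3
E
python3 - <<'E'
from fit import *
for n,u,v,z in [("top",225,233,.132),("side",305,237,.132),("top",217,237,.11)]:
    p=ray(n,u,v,z); print(n,p.round(3),fl(p).round(0))
import cv2
a=cv2.imread("pics/top0.png")[190:290,180:300]
cv2.imwrite("pics/c3.png",cv2.resize(a,None,fx=5,fy=5,interpolation=cv2.INTER_CUBIC))
from plant import get_state
s=get_state(); r=R.from_quat(s["eef_rot"]).as_matrix(); x=world(V,(-32,-33,120))[0]
print("shift tool",r.T@(x-s["tool_pos"]), x)
t=R.from_matrix(np.c_[world(V,(1,0,0))[0]*1e3-[V[0]*1e3,V[1]*1e3,0],[0,0,0],[0,0,0]][:, :]) if 0 else None
c,sn=np.cos(V[2]),np.sin(V[2]); M=np.array([[c,sn,0],[sn,-c,0],[0,0,-1]])
print("rotvec",R.from_matrix(r.T@M).as_rotvec())
E
```

```text
top [0.507 0.074 0.132] [-72. 171.]
side [0.501 0.098 0.132] [-88. 190.]
top [0.5   0.091 0.11 ] [-86. 183.]
shift tool [ 0.34391736 -0.3125418   0.11847482] [ 0.44694883 -0.12495404  0.12      ]
rotvec [-1.44349842e-03  8.77407514e-04  9.48268435e-01]
```

View pics/c3.png

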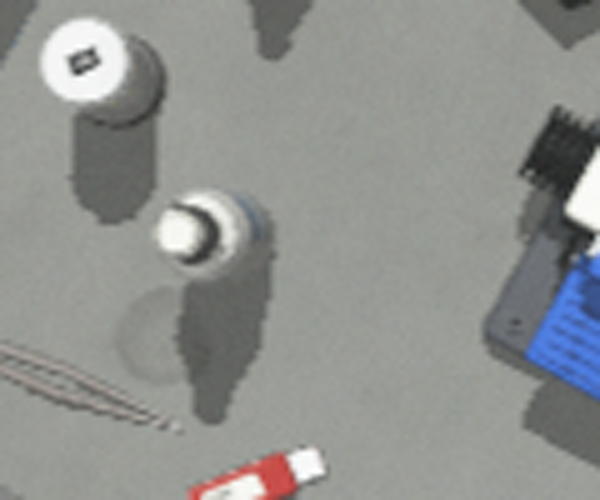

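```bash
python3 -m jog '[[[0.0313,-0.0284,0.003,0,0,0],[0.0313,-0.0284,0.003,0,0,0],[0.0313,-0.0284,0.003,0,0,0],[0.0313,-0.0284,0.003,0,0,0],[0.0313,-0.0284,0.003,0,0,0],[0.0313,-0.0284,0.003,0,0,0],[0.0313,-0.0284,0.003,0,0,0],[0.0313,-0.0284,0.003,0,0,0],[0.0313,-0.0284,0.003,0,0,0],[0.0313,-0.0284,0.003,0,0,0],[0.0313,-0.0284,0.003,0,0,0]]]' 0 10
python3 -m jog '[[[0,0,0,0,0,0.158],[0,0,0,0,0,0.158],[0,0,0,0,0,0.158],[0,0,0,0,0,0.158],[0,0,0,0,0,0.158],[0,0,0,0,0,0.158],[0,0,0,0,0,0]]]'
cat > where.py <<'E'
from fit import *
from plant import get_state
s=get_state(); p=s["tool_pos"]; r=R.from_quat(s["eef_rot"]).as_matrix()
c,sn=np.cos(V[2]),np.sin(V[2]); M=np.array([[c,sn,0],[sn,-c,0],[0,0,-1]])
print("t",round(s["clock"],2),"fl",fl(p).round(1),"z",round(p[2]*1e3,1),"roterr(tool)",R.from_matrix(r.T@M).as_rotvec().round(3),"F fl",(M.T@np.array(s["contact_force"])).round(2)*[1,-1,-1],"op",round(s["opening"],3),"q",np.round(s["q"],2))
E
python3 where.py
```

```text
clock: 1.48
tool_pos: [0.4481, -0.1243, 0.2055]
eef_rot: [0.973, 0.23, -0.0, -0.0]
contact_force: [-0.4, -0.1, -0.8]
opening: 0.002
finger_force: 0.0
clock: 2.35
tool_pos: [0.4476, -0.1254, 0.2055]
eef_rot: [0.971, -0.239, -0.0, 0.0]
contact_force: [0.2, -0.5, -0.3]
opening: 0.004
finger_force: 0.0
t 2.35 fl [-31.2 -33.1] z 205.5 roterr(tool) [0.001 0.    0.002] F fl [ 0.36 -0.35 -0.33] op 0.004 q [ 0.07  0.55  0.16  2.08 -0.17  0.52 -1.7 ]
```

```bash
python3 -m jog '[[[0,0,0.03,0,0,0],[0,0,0.04,0,0,0],[0,0,0.04,0,0,0],[0,0,0.02,0,0,0],[0,0,0.009,0,0,0],[0,0,0,0,0,0]]]' | head -2
python3 where.py
python3 - <<'E'
from plant import *
import cv2,numpy as np
a=snapshot("side")["frame"][160:240,250:350,::-1];b=snapshot("top")["frame"][190:290,275:375,::-1]
f=lambda i:cv2.resize(i,(400,400*i.shape[0]//i.shape[1]),interpolation=cv2.INTER_CUBIC)
a,b=f(a),f(b); o=np.zeros((400,800,3),np.uint8); o[:a.shape[0],:400]=a;o[:b.shape[0],400:]=b
cv2.imwrite("pics/p1.png",o)
E
```

```text
clock: 3.1
tool_pos: [0.4478, -0.1255, 0.0666]
t 3.1 fl [-31.  -33.1] z 66.6 roterr(tool) [-0.     0.     0.001] F fl [ 0.06 -0.09  0.45] op 0.005 q [ 0.15  0.82  0.05  2.17 -0.23  0.16 -1.65]
```

View pics/p1.png

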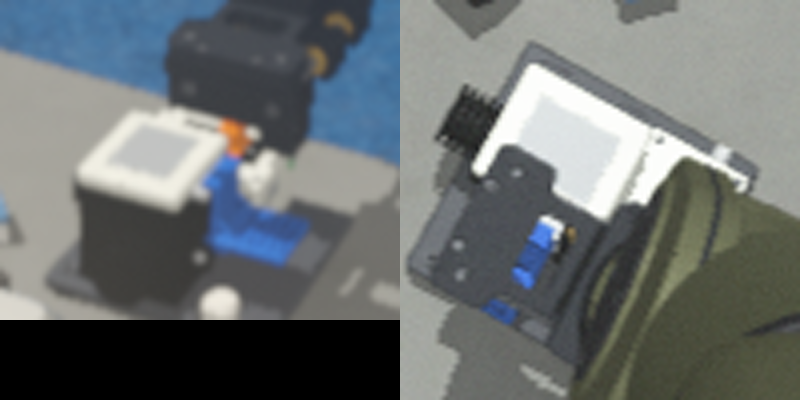

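The side view at (235,137) shows the orange knob with the pale closed fingertips just in front of it at (260,165), clear of the lid. I'll push it now.

```bash
python3 -m jog '[[[0.003,0,0,0,0,0],[0.003,0,0,0,0,0],[0.003,0,0,0,0,0],[0.003,0,0,0,0,0],[0.003,0,0,0,0,0],[0.003,0,0,0,0,0],[0.003,0,0,0,0,0]]]' >/dev/null
python3 where.py
python3 -m jog '[[[0.003,0,0,0,0,0],[0.003,0,0,0,0,0],[0.003,0,0,0,0,0]]]' >/dev/null
python3 where.py
for i in 1 ; do python3 -m jog '[[[0.002,0,0,0,0,0],[0,0,0,0,0,0]]]' >/dev/null; python3 where.py; done
```

```text
t 4.08 fl [-10.4 -33.2] z 66.6 roterr(tool) [0.    0.001 0.   ] F fl [-2.01 -0.02  1.52] op 0.006 q [ 0.15  0.83  0.06  2.12 -0.22  0.21 -1.65]
t 4.45 fl [ -0.9 -33.3] z 66.7 roterr(tool) [0. 0. 0.] F fl [-1.78 -0.33 -0.5 ] op 0.003 q [ 0.15  0.83  0.07  2.09 -0.22  0.23 -1.65]
t 4.7 fl [  1.5 -33.2] z 66.7 roterr(tool) [ 0.    -0.001  0.   ] F fl [-2.03 -0.35 -1.09] op 0.006 q [ 0.15  0.83  0.07  2.08 -0.22  0.23 -1.65]
```

Sliding at about 2 N; the expected end is near x = 4. I'll creep from here.

```bash
python3 -m jog '[[[0.001,0,0,0,0,0],[0.001,0,0,0,0,0],[0,0,0,0,0,0]]]' >/dev/null; python3 where.py
python3 -m jog '[[[0.001,0,0,0,0,0],[0,0,0,0,0,0]]]' >/dev/null; python3 where.py
python3 -m jog '[[[0.001,0,0,0,0,0],[0,0,0,0,0,0]]]' >/dev/null; python3 where.py
```

```text
t 5.08 fl [  2.2 -33.2] z 66.7 roterr(tool) [0.    0.002 0.   ] F fl [-3.33  0.66  2.3 ] op 0.002 q [ 0.15  0.83  0.07  2.08 -0.22  0.24 -1.65]
t 5.33 fl [  2.3 -33.2] z 66.6 roterr(tool) [0.    0.003 0.001] F fl [-6.04 -0.21  3.21] op 0.006 q [ 0.15  0.83  0.07  2.08 -0.21  0.24 -1.65]
t 5.58 fl [  2.4 -33.2] z 66.6 roterr(tool) [0.    0.005 0.001] F fl [-7.05 -0.75  3.94] op 0.008 q [ 0.15  0.83  0.07  2.07 -0.21  0.25 -1.65]
```

Force rises to 7 N with no motion at x ≈ 2.4: the shutter is at its end stop. Now I'll back off, lift and go over the tab.

```bash
python3 -m jog '[[[-0.007,0,0,0,0,0],[-0.01,0,0,0,0,0],[0,0,-0.03,0,0,0],[0,0,-0.03,0,0,0],[-0.02,-0.03,0,0,0,0],[-0.02,-0.033,0,0,0,0],[-0.003,0,0,0,0,0],[0,0,0.03,0,0,0],[0,0,0.02,0,0,0],[0,0,0.008,0,0,0],[0,0,0,0,0,0]]]' >/dev/null; python3 where.py
python3 - <<'E'
from plant import *
import cv2,numpy as np
a=snapshot("side")["frame"][150:240,250:350,::-1];b=snapshot("top")["frame"][190:290,275:375,::-1]
f=lambda i:cv2.resize(i,(400,400*i.shape[0]//i.shape[1]),interpolation=cv2.INTER_CUBIC)
a,b=f(a),f(b); o=np.zeros((400,800,3),np.uint8); o[:a.shape[0],:400]=a;o[:b.shape[0],400:]=b
cv2.imwrite("pics/p2.png",o)
E
```

```text
t 6.95 fl [-54.7  29.2] z 68.6 roterr(tool) [ 0.    -0.    -0.001] F fl [-0.5  -0.39  0.76] op 0.007 q [-0.01  0.81  0.06  2.19 -0.28  0.15 -1.75]
```

View pics/p2.png

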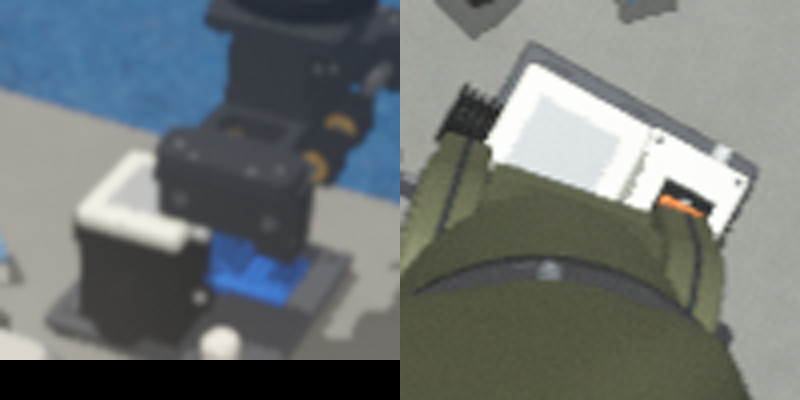

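The top view shows the fluorometer unmoved and the knob at (683,203), further back as intended. The side view shows the fingers over the blue pad. Pressing now.

```bash
python3 -m jog '[[[-0.002,0,0.006,0,0,0],[0,0,0.005,0,0,0],[0,0,0.002,0,0,0],[0,0,0.002,0,0,0],[0,0,0,0,0,0]]]' >/dev/null; python3 where.py
python3 -m jog '[[[0,0,0.002,0,0,0],[0,0,0.001,0,0,0],[0,0,0,0,0,0]]]' >/dev/null; python3 where.py
```

```text
t 7.67 fl [-57.8  29.9] z 53.7 roterr(tool) [0.    0.002 0.001] F fl [-2.13 -0.08  4.75] op 0.007 q [ 0.    0.84  0.04  2.2  -0.28  0.11 -1.75]
t 8.05 fl [-58.1  29.9] z 51.0 roterr(tool) [-0.     0.002  0.001] F fl [-4.8   2.26 10.86] op 0.005 q [ 0.    0.85  0.04  2.2  -0.28  0.1  -1.74]
```

```bash
python3 - <<'E'
from plant import *
import cv2,numpy as np
a=snapshot("side")["frame"][150:240,250:350,::-1];b=snapshot("top")["frame"][190:290,275:375,::-1]
f=lambda i:cv2.resize(i,(400,400*i.shape[0]//i.shape[1]),interpolation=cv2.INTER_CUBIC)
a,b=f(a),f(b); o=np.zeros((400,800,3),np.uint8); o[:a.shape[0],:400]=a;o[:b.shape[0],400:]=b
cv2.imwrite("pics/p3.png",o)
E
python3 where.py
```

```text
t 8.15 fl [-58.1  29.9] z 51.1 roterr(tool) [-0.     0.002  0.001] F fl [-4.69  1.32 10.27] op 0.005 q [ 0.    0.85  0.04  2.2  -0.28  0.1  -1.74]
```

View pics/p3.png

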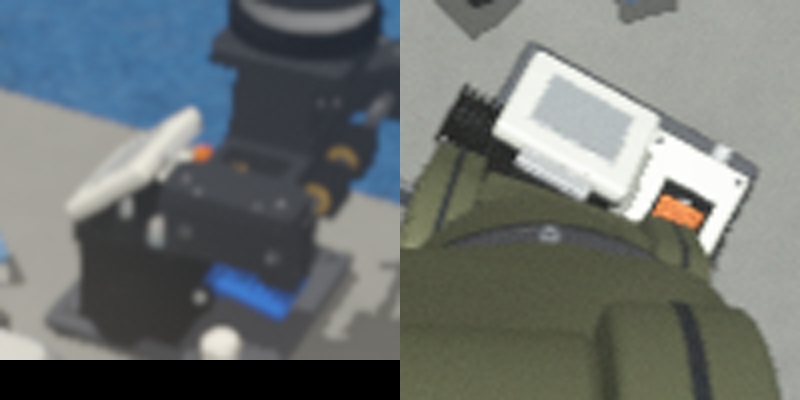

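The lid popped to about 0.75 (lip at (555,175) in the top view, in front of the hinge), and the knob at (683,210) is still closed. Lifting off the tab, then going behind the lip.

```bash
python3 -m jog '[[[-0.003,0,-0.01,0,0,0],[0,0,-0.02,0,0,0],[0,0,-0.02,0,0,0],[0,0,-0.012,0,0,0],[0,0,0,0,0,0]]]' >/dev/null; python3 where.py
python3 -m jog '[[[0.012,0,0,0,0,0],[0.012,0,0,0,0,0],[0.01,0,0,0,0,0],[0.005,0,0,0,0,0],[0.005,0,0,0,0,0],[0.005,0,0,0,0,0],[0,0,0,0,0,0]]]' >/dev/null; python3 where.py
```

```text
t 8.78 fl [-59.  30.] z 113.4 roterr(tool) [-0.001 -0.003  0.   ] F fl [-0.47 -0.1  -0.78] op 0.005 q [-0.04  0.72  0.1   2.18 -0.27  0.25 -1.75]
t 9.65 fl [-11.   29.9] z 112.7 roterr(tool) [0. 0. 0.] F fl [0.34 0.01 1.09] op 0.007 q [-0.01  0.75  0.13  2.05 -0.25  0.35 -1.74]
```

```bash
python3 -m jog '[[[0.004,0,0,0,0,0],[0.004,0,0,0,0,0],[0.004,0,0,0,0,0],[0.004,0,0,0,0,0],[0.004,0,0,0,0,0],[0,0,0,0,0,0]]]' >/dev/null; python3 where.py
python3 -m jog '[[[0.004,0,0,0,0,0],[0.004,0,0,0,0,0],[0.004,0,0,0,0,0],[0.004,0,0,0,0,0],[0,0,0,0,0,0]]]' >/dev/null; python3 where.py
python3 - <<'E'
from plant import *
import cv2,numpy as np
a=snapshot("side")["frame"][150:240,250:350,::-1];b=snapshot("top")["frame"][190:290,275:375,::-1]
f=lambda i:cv2.resize(i,(400,400*i.shape[0]//i.shape[1]),interpolation=cv2.INTER_CUBIC)
a,b=f(a),f(b); o=np.zeros((400,800,3),np.uint8); o[:a.shape[0],:400]=a;o[:b.shape[0],400:]=b
cv2.imwrite("pics/p4.png",o)
E
```

```text
t 10.4 fl [ 9.8 29.9] z 112.7 roterr(tool) [-0.    -0.001  0.   ] F fl [-0.53 -0.82  0.2 ] op 0.008 q [ 0.    0.76  0.13  2.   -0.24  0.4  -1.73]
t 11.03 fl [25.6 29.9] z 112.7 roterr(tool) [-0.    -0.001  0.   ] F fl [ 0.82 -0.57  0.86] op 0.005 q [ 0.01  0.77  0.14  1.95 -0.24  0.43 -1.73]
```

View pics/p4.png

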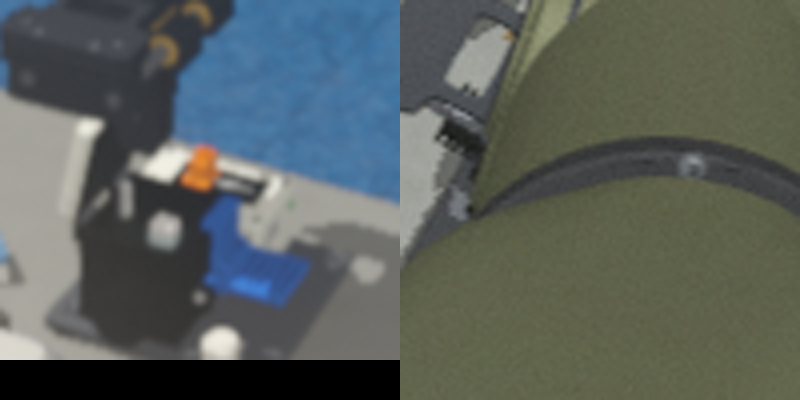

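In the side view the lid stands almost upright at (85,165), with the finger against its underside. The tab has sprung back and the cuvette stopper is in place. I'll keep going to the stop.

```bash
python3 -m jog '[[[0.004,0,0,0,0,0],[0.004,0,0,0,0,0],[0.004,0,0,0,0,0],[0.003,0,0,0,0,0],[0,0,0,0,0,0]]]' >/dev/null; python3 where.py
python3 -m jog '[[[0.002,0,0,0,0,0],[0.001,0,0,0,0,0],[0,0,0,0,0,0]]]' >/dev/null; python3 where.py
python3 -m jog '[[[0.001,0,0,0,0,0],[0.001,0,0,0,0,0],[0,0,0,0,0,0]]]' >/dev/null; python3 where.py
```

```text
t 11.75 fl [40.4 29.8] z 112.7 roterr(tool) [ 0. -0.  0.] F fl [-0.18  0.13 -0.54] op 0.006 q [ 0.02  0.79  0.14  1.91 -0.23  0.46 -1.73]
t 12.12 fl [43.1 29.9] z 112.7 roterr(tool) [ 0. -0.  0.] F fl [-0.17  0.66  0.27] op 0.006 q [ 0.02  0.79  0.14  1.9  -0.23  0.47 -1.73]
t 12.5 fl [45.2 29.9] z 112.7 roterr(tool) [ 0. -0.  0.] F fl [ 0.29 -0.29  0.16] op 0.005 q [ 0.02  0.79  0.15  1.9  -0.23  0.47 -1.73]
```

```bash
for i in 1; do python3 -m jog '[[[0.001,0,0,0,0,0],[0.001,0,0,0,0,0],[0,0,0,0,0,0]]]' >/dev/null; python3 where.py
python3 -m jog '[[[0.001,0,0,0,0,0],[0,0,0,0,0,0]]]' >/dev/null; python3 where.py; done
python3 - <<'E'
from plant import *
import cv2
a=snapshot("side")["frame"][150:240,250:350,::-1]
cv2.imwrite("pics/p5.png",cv2.resize(a,None,fx=6,fy=6,interpolation=cv2.INTER_CUBIC))
E
```

```text
t 12.88 fl [46.8 29.8] z 112.7 roterr(tool) [0. 0. 0.] F fl [0.19 0.22 0.78] op 0.004 q [ 0.02  0.79  0.15  1.89 -0.23  0.48 -1.73]
t 13.12 fl [47.2 29.9] z 112.6 roterr(tool) [0.    0.002 0.   ] F fl [-2.14 -0.13  0.29] op 0.006 q [ 0.02  0.79  0.15  1.89 -0.23  0.48 -1.72]
```

View pics/p5.png

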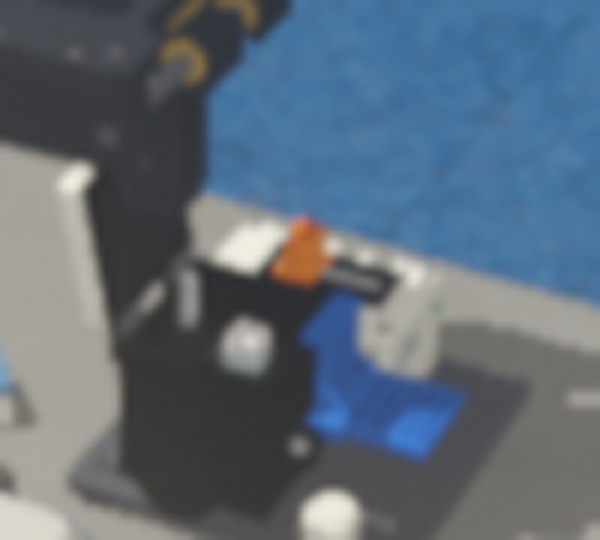

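The lid now leans back past upright at (80,260) and 2 N is building against its stop. I'll hold briefly, back off and lift clear.

```bash
python3 -m jog '[[[0,0,0,0,0,0],[0,0,0,0,0,0],[-0.001,0,0,0,0,0],[-0.002,0,0,0,0,0],[-0.006,0,0,0,0,0],[-0.02,0,0,0,0,0],[-0.03,0,0,0,0,0],[-0.03,0,-0.03,0,0,0],[-0.03,0,-0.04,0,0,0],[0,0.02,-0.03,0,0,0],[-0.03,0.03,0,0,0,0],[0,0,0,0,0,0]]]' >/dev/null; python3 where.py
python3 - <<'E'
from plant import *
import cv2,numpy as np
a=snapshot("side")["frame"][150:240,240:340,::-1];b=snapshot("top")["frame"][110:310,185:385,::-1]
f=lambda i:cv2.resize(i,(400,400*i.shape[0]//i.shape[1]),interpolation=cv2.INTER_CUBIC)
a,b=f(a),f(b); o=np.zeros((400,800,3),np.uint8); o[:a.shape[0],:400]=a;o[:b.shape[0],400:]=b
cv2.imwrite("pics/p6.png",o)
E
```

```text
t 14.68 fl [-103.2  -22.4] z 213.3 roterr(tool) [ 0.001  0.001 -0.003] F fl [ 0.84  0.31 -0.05] op 0.009 q [-0.04  0.47  0.2   2.25 -0.21  0.44 -1.73]
```

View pics/p6.png

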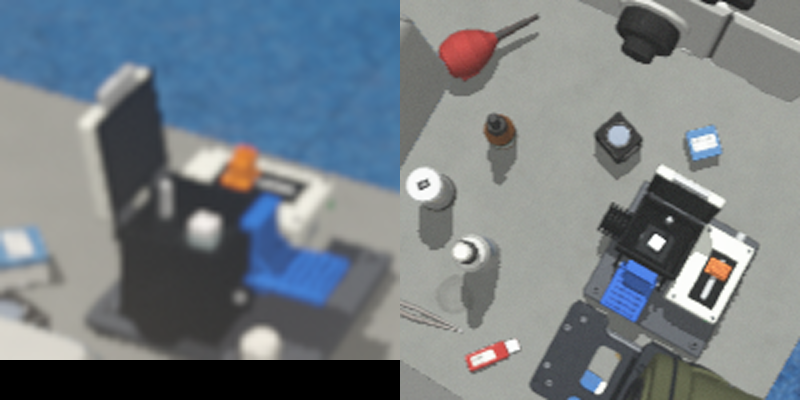

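The lid stays leaning back at (120,140) in the side view. The shutter is closed at (718,267) in the top view, the tab is up, the cuvette is seated, the bystanders are undisturbed and the arm is clear.

```bash
python3 -c "
from plant import *
print(finish_job())"
```

```text
the job is handed in; nothing more can be done
None
```

The job is handed in, but no verdict came back: the shutter is pushed closed to its end stop, the lid was released and pushed back against its stop, the tab has sprung back, and the last pictures show the cuvette seated and nothing around it disturbed.

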